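# Stack model-car wheels into a pyramid on the rack and lock its collar

### The arm

A 6-joint arm with a two-finger parallel gripper is mounted at the origin on the work surface. World frame = base frame: x ahead of the robot, y to its left, z up, the work surface at z = 0. Lengths are in mm, angles in rad, forces in N, time in s.
With the tool pointing down it reaches from about 350 to 875 mm from the base axis. Payload 4.2 kg.
Tool frame: the origin (TCP) lies at the very end of the fingers, on their centre line; the grasp point (between the pads) lies 19 mm behind it; z points along the fingers, y is the line along which they close (so a half turn about z gives the same grasp; the last joint's range is limited). The gripper opens to 85 mm and grips with 20 to 120 N. Pads are 22 mm wide; open, the fingers measure 114 mm over their backs; the gripper's body (76 mm by 85 mm) begins 54 mm behind the grasp point. The pads swing forward as they close: fully open they stand 13 mm farther back than shut.
Start: joints at [-0.949, 0.385, 0.008, 0, -1.194, -0.259], TCP at [221.822, -584.289, 231.312] pointing down, gripper open.
Joint ranges: [-3.14, 3.14], [-1.21, 2.06], [-1.07, 1.41], [-3.16, 2.05], [-2.99, -0.16], [-3.1, 3.1]. Speed limits (rad/s): [2.79, 2.79, 3.14, 3.14, 3.14, 3.14].

### API

Orientations are given as a 3x3 rotation matrix whose columns are the frame's x, y, z axes.
In Python, from plant import status, optics, env gives the robot as it stands.
- The arm moves only by the tool jog_arm, never from a script. Its argument "plan" is a list of rows, each a list of 4 numbers: the shift along the world's x, y, z in mm, then the turn about the world's z in rad. In form: [[x, y, z, yaw], ...]. A call has 1 to 5 rows; each row is the pose to reach, as a shift and turn from the pose commanded when the call began; what a row does not reach only later rows make up. A row lasts 1/10 s, in which the tool goes at most 50 mm and 8.59 degrees, less where a joint would pass 70% of its speed; a pose out of reach is approached as far as the arm can. A call with a gripper value outside its range is refused whole. "jaw" is the gripper command: -1 is shut, 1 is fully open, values between are in proportion, set as the call begins (left out, the last holds). The fingers move at their own pace and stop on an object; "force" is the grip in N (left out, the last holds). Time passes only in rows, so rows that repeat a pose let the fingers close. It gives the time, the measured TCP pose, the force, the opening and the grip force at its end, in the units of the state.
- status.get_obs(): the state, without advancing time (a new reading comes with each control period).
- optics.grab_frame(name): name is "side" or "top"; returns (picture, depth): 400x640x3 uint8, blue, green, red; 400x640 float32, mm along the optical axis (not along the pixel's ray), 0 where there is no reading.
- optics.calibration(name): a dict with "camera_matrix" (3x3 intrinsics, pixels), "k1" (the pictures are not rectified: a ray, as slopes to the right and down, at radius r is drawn at 1 + k1 r^2 times it, then the intrinsics apply), "rvec" (rotation vector, rad) and "tvec" (3), from world to camera coordinates, as OpenCV has them. Camera axes: x right, y down, z forward; pixel columns grow to the right and rows downward; lengths in mm; the calibration is good to about 2 mm. A picture is of the moment at which its call begins. calibration takes no time and is no camera call.
- env.job_done(): hands the job in; it is judged then, once.
The state is a dict: "clock": time; "qpos": joint angles; "joint_velocities": joint speeds; "joint_torque": joint torques, N m; "ee_pos": TCP position; "tcp_rot": TCP orientation; "force": force on the tool from outside, world axes, zero at the start; "ft_torque": the same for the moment, N m; "grip_width": finger opening in mm; "finger_force": force on a finger pad.
Only numpy, scipy, OpenCV 4.12 (cv2) and the standard library are available. Lean on these libraries where they do the work, as an engineer would, in place of code of your own. Each camera call takes 0.05 s, during which the arm holds its last target. There are 200 camera calls.

### The job

Build all the loose model-car wheels on the bench (there may be four, five or six) into one pyramid on the wheel rack: three in the grooves, the rest saddled into the gaps above, every axle lying along the grooves and every wheel squarely in line with the others. Swing the red keeper arm aside first, as it is in the way; only when the pyramid stands, turn the collar by its red pin fully to its locked mark, so that the arm closes across the bottom row. Do not knock over or push away the paint jars and the glue bottle.

Things in the scene. Friction and masses are not known exactly. Their poses are not given: they have to be found in the camera images.
- wheel0_c (a point): black slick model-car tyre on a silver five-spoke rim, a plain cylinder 64 mm in diameter and 58 mm wide, 120 g, standing on its tread on the bench (it rolls easily); the point is its centre, 32 mm up, and its x axis is the axle, so yaw is the heading of the axle (either end is alike). May be absent.
- wheel1_c (a point): black slick model-car tyre on a silver five-spoke rim, a plain cylinder 64 mm in diameter and 58 mm wide, 120 g, standing on its tread on the bench (it rolls easily); the point is its centre, 32 mm up, and its x axis is the axle, so yaw is the heading of the axle (either end is alike). May be absent.
- wheel2_c (a point): black slick model-car tyre on a silver five-spoke rim, a plain cylinder 64 mm in diameter and 58 mm wide, 120 g, standing on its tread on the bench (it rolls easily); the point is its centre, 32 mm up, and its x axis is the axle, so yaw is the heading of the axle (either end is alike). May be absent.
- wheel3_c (a point): black slick model-car tyre on a silver five-spoke rim, a plain cylinder 64 mm in diameter and 58 mm wide, 120 g, standing on its tread on the bench (it rolls easily); the point is its centre, 32 mm up, and its x axis is the axle, so yaw is the heading of the axle (either end is alike). May be absent.
- wheel4_c (a point): black slick model-car tyre on a silver five-spoke rim, a plain cylinder 64 mm in diameter and 58 mm wide, 120 g, standing on its tread on the bench (it rolls easily); the point is its centre, 32 mm up, and its x axis is the axle, so yaw is the heading of the axle (either end is alike). May be absent.
- wheel5_c (a point): black slick model-car tyre on a silver five-spoke rim, a plain cylinder 64 mm in diameter and 58 mm wide, 120 g, standing on its tread on the bench (it rolls easily); the point is its centre, 32 mm up, and its x axis is the axle, so yaw is the heading of the axle (either end is alike). May be absent.
- slot0 (a point): place in the wheel rack (bottom row, groove at the -y end): where a wheel's centre is when it is properly seated; x axis = the direction for the axle, y = along the row towards the collar, the same for all six places. Centre heights 40 mm (bottom row), 94 mm (second layer), 148 mm (top).
- slot1 (a point): place in the wheel rack (bottom row, middle groove): where a wheel's centre is when it is properly seated; x axis = the direction for the axle, y = along the row towards the collar, the same for all six places. Centre heights 40 mm (bottom row), 94 mm (second layer), 148 mm (top).
- slot2 (a point): place in the wheel rack (bottom row, groove at the +y end (nearest the collar)): where a wheel's centre is when it is properly seated; x axis = the direction for the axle, y = along the row towards the collar, the same for all six places. Centre heights 40 mm (bottom row), 94 mm (second layer), 148 mm (top).
- slot3 (a point): place in the wheel rack (second layer, in the gap between slot0 and slot1): where a wheel's centre is when it is properly seated; x axis = the direction for the axle, y = along the row towards the collar, the same for all six places. Centre heights 40 mm (bottom row), 94 mm (second layer), 148 mm (top).
- slot4 (a point): place in the wheel rack (second layer, in the gap between slot1 and slot2): where a wheel's centre is when it is properly seated; x axis = the direction for the axle, y = along the row towards the collar, the same for all six places. Centre heights 40 mm (bottom row), 94 mm (second layer), 148 mm (top).
- slot5 (a point): place in the wheel rack (top, in the gap between slot3 and slot4): where a wheel's centre is when it is properly seated; x axis = the direction for the axle, y = along the row towards the collar, the same for all six places. Centre heights 40 mm (bottom row), 94 mm (second layer), 148 mm (top).
- rack: wheel rack, fixed to the bench: 8 mm plywood base, 85 mm along x by 230 mm along y, with four orange cross bars (20 mm wide, 60 mm long, 10 mm high) that make three grooves 68 mm apart. Origin under the middle groove, axes as for the slots. Neighbours in a row stand 4 mm apart; a wheel laid between two of the row below rests 54 mm higher.
- collar (a joint): captive lock collar on the post by the rack's +y end, -x side: 0 = locked (at its stop; line on the collar at the red mark; keeper arm along the row, 8 mm from the bottom wheels' -x faces), 1.5 rad = fully open; opens clockwise seen from above. Friction (0.06 N m) holds it where left. Fingers have room on that side of the bottom row only when it is open beyond about 1.1 rad.
- collar_pin (a point): grip point on the collar's handle: upright red pin, 16 mm in diameter, from 36 to 96 mm height, standing 75 mm from the collar's axis on the opposite side to the keeper arm (a lever up to 46 mm height joins it to the collar); the point is on the pin's axis 83 mm above the bench. When locked the pin is straight along the rack's +y from the collar's axis.
- collar_axis (a point): point on the collar's upright turning axis, 83 mm above the bench (fixed to the rack; its axes are the rack's). The collar is 52 mm in diameter, top at 52 mm; its post ends at 66 mm. The red keeper arm reaches 180 mm from the axis, at 36 to 46 mm height.
- jar_blue: bystander: small paint jar with blue lid, 48 mm diameter, 55 mm high, origin at the centre of its underside, z up
- jar_red: bystander: small paint jar with red lid, 48 mm diameter, 55 mm high, origin at the centre of its underside, z up
- glue: bystander: glue bottle with orange cap, 44 mm diameter, 110 mm high, origin at the centre of its underside, z up
- frame: fixed wooden frame round the green mat, which keeps rolling wheels on it: strips 18 mm wide and 24 mm high, outer size 436 mm along x by 883 mm along y; origin at its centre on the bench

How it is judged (in metres and radians):
On the way, in this order (a step that is already met when the one before it is completed fails the run):
1. every wheel present sits in its own place of the pyramid, at rest and released ((distance between wheel0_c and slot0 below 0.015 m or distance between wheel0_c and slot1 below 0.015 m or distance between wheel0_c and slot2 below 0.015 m or distance between wheel0_c and slot3 below 0.015 m or distance between wheel0_c and slot4 below 0.015 m or distance between wheel0_c and slot5 below 0.015 m) and angle between the x axis of each of wheel0_c, wheel1_c, wheel2_c, wheel3_c, wheel4_c, wheel5_c and the x axis of slot0, either way round below 0.26 rad and (distance between wheel1_c and slot0 below 0.015 m or distance between wheel1_c and slot1 below 0.015 m or distance between wheel1_c and slot2 below 0.015 m or distance between wheel1_c and slot3 below 0.015 m or distance between wheel1_c and slot4 below 0.015 m or distance between wheel1_c and slot5 below 0.015 m) and (distance between wheel2_c and slot0 below 0.015 m or distance between wheel2_c and slot1 below 0.015 m or distance between wheel2_c and slot2 below 0.015 m or distance between wheel2_c and slot3 below 0.015 m or distance between wheel2_c and slot4 below 0.015 m or distance between wheel2_c and slot5 below 0.015 m) and (distance between wheel3_c and slot0 below 0.015 m or distance between wheel3_c and slot1 below 0.015 m or distance between wheel3_c and slot2 below 0.015 m or distance between wheel3_c and slot3 below 0.015 m or distance between wheel3_c and slot4 below 0.015 m or distance between wheel3_c and slot5 below 0.015 m) and (distance between wheel4_c and slot0 below 0.015 m or distance between wheel4_c and slot1 below 0.015 m or distance between wheel4_c and slot2 below 0.015 m or distance between wheel4_c and slot3 below 0.015 m or distance between wheel4_c and slot4 below 0.015 m or distance between wheel4_c and slot5 below 0.015 m) and (distance between wheel5_c and slot0 below 0.015 m or distance between wheel5_c and slot1 below 0.015 m or distance between wheel5_c and slot2 below 0.015 m or distance between wheel5_c and slot3 below 0.015 m or distance between wheel5_c and slot4 below 0.015 m or distance between wheel5_c and slot5 below 0.015 m) and linear speed of each of wheel0, wheel1, wheel2, wheel3, wheel4, wheel5 below 0.02 m/s and contact force between the fingers and wheel0 below 0.1 N and contact force between the fingers and wheel1 below 0.1 N and contact force between the fingers and wheel2 below 0.1 N and contact force between the fingers and wheel3 below 0.1 N and contact force between the fingers and wheel4 below 0.1 N and contact force between the fingers and wheel5 below 0.1 N), for 0.3 s.
2. the collar is turned to its locked mark with the pyramid standing ((distance between wheel0_c and slot0 below 0.015 m or distance between wheel0_c and slot1 below 0.015 m or distance between wheel0_c and slot2 below 0.015 m or distance between wheel0_c and slot3 below 0.015 m or distance between wheel0_c and slot4 below 0.015 m or distance between wheel0_c and slot5 below 0.015 m) and angle between the x axis of each of wheel0_c, wheel1_c, wheel2_c, wheel3_c, wheel4_c, wheel5_c and the x axis of slot0, either way round below 0.26 rad and (distance between wheel1_c and slot0 below 0.015 m or distance between wheel1_c and slot1 below 0.015 m or distance between wheel1_c and slot2 below 0.015 m or distance between wheel1_c and slot3 below 0.015 m or distance between wheel1_c and slot4 below 0.015 m or distance between wheel1_c and slot5 below 0.015 m) and (distance between wheel2_c and slot0 below 0.015 m or distance between wheel2_c and slot1 below 0.015 m or distance between wheel2_c and slot2 below 0.015 m or distance between wheel2_c and slot3 below 0.015 m or distance between wheel2_c and slot4 below 0.015 m or distance between wheel2_c and slot5 below 0.015 m) and (distance between wheel3_c and slot0 below 0.015 m or distance between wheel3_c and slot1 below 0.015 m or distance between wheel3_c and slot2 below 0.015 m or distance between wheel3_c and slot3 below 0.015 m or distance between wheel3_c and slot4 below 0.015 m or distance between wheel3_c and slot5 below 0.015 m) and (distance between wheel4_c and slot0 below 0.015 m or distance between wheel4_c and slot1 below 0.015 m or distance between wheel4_c and slot2 below 0.015 m or distance between wheel4_c and slot3 below 0.015 m or distance between wheel4_c and slot4 below 0.015 m or distance between wheel4_c and slot5 below 0.015 m) and (distance between wheel5_c and slot0 below 0.015 m or distance between wheel5_c and slot1 below 0.015 m or distance between wheel5_c and slot2 below 0.015 m or distance between wheel5_c and slot3 below 0.015 m or distance between wheel5_c and slot4 below 0.015 m or distance between wheel5_c and slot5 below 0.015 m) and value of joint collar below 0.08 rad), for 0.3 s.
At the end, for the whole second after the job is handed in: every wheel present has its centre within 15 mm of one of the six places in the rack and its axle within 0.26 rad of the grooves' direction, at rest, and the collar is within 0.08 rad of its locked stop (all of step 2 and linear speed of each of wheel0, wheel1, wheel2, wheel3, wheel4, wheel5 below 0.02 m/s); the robot touches nothing.
It fails at once if a paint jar or the glue bottle is knocked over or pushed more than 60 mm away (angle between any of jar_blue, jar_red, glue's own z axis and vertical above 0.7 rad or distance of any of jar_blue, jar_red, glue from where it was at the start of the episode above 0.06 m).
Of wheel0, wheel1, wheel2, wheel3, wheel4, wheel5 only 4 to 6 are there at a start; the rules pass over those that are not, and their reading is None.
At some moment in a run one of wheel0, wheel1, wheel2, wheel3, wheel4, wheel5 may be knocked a few centimetres aside while the robot is not near it.
Once in a run the grip may slacken for a moment while it holds something.
It also fails if it takes over 210 s, if anything falls off the work surface, if the arm or the gripper's body presses on something with over 40 N, if the wrist force passes 120 N, or if a joint passes its speed limit or range.

## Working session

There is one attempt and no reset: what is moved stays moved. The work goes in short steps, Python scripts to look and compute and a tool call to move; the robot and the scene stay as the last step left them, time stands still between calls to the robot, and variables do not carry over. Pictures are saved under pics/ and viewed, at most 14 in all, crops included, and the job is handed in when it is done.

Besides the shell and the picture viewer there is one more tool, called after "Emit:" by a JSON object that holds its "name" and its "arguments", one argument or row to a line. jog_arm: Moves the arm, as the interface text tells. Its arguments: {"type":"object","properties":{"plan":{"type":"array"},"jaw":{"type":"number"},"force":{"type":"number"}},"required":["plan"]}

```bash
mkdir -p pics; ls; python3 - <<'E'
from plant import status, optics, env
import cv2,numpy as np
o=status.get_obs(); print(o)
for n in("top","side"):
    p,d=optics.grab_frame(n); cv2.imwrite(f"pics/{n}0.png",p); np.save(f"{n}0.npy",d)
    c=optics.calibration(n); R=cv2.Rodrigues(np.array(c["rvec"],float))[0]
    print(n,c,-R.T@np.array(c["tvec"]).ravel(), d[::100,::160])
E
```

```text
pics
{'clock': 0.0, 'qpos': array([-9.49409729e-01,  3.85542703e-01,  6.64587595e-03, -4.98782519e-04,
       -1.19398174e+00, -2.58633536e-01]), 'joint_velocities': array([-0.00054014, -0.00084693, -0.00072375,  0.00046813,  0.00029674,
       -0.0002058 ]), 'joint_torque': array([-4.70505202e-04, -3.92289126e+01,  1.88393748e+01,  4.18629795e+00,
       -4.84386866e-03,  1.21503942e-05]), 'ee_pos': array([ 221.61848329, -583.77743756,  230.23781224]), 'tcp_rot': array([[-9.34988692e-01, -3.54676540e-01, -8.35084998e-04],
       [-3.54677513e-01,  9.34986635e-01,  1.96297711e-03],
       [ 8.45713827e-05,  2.13154727e-03, -9.99997725e-01]]), 'force': array([ 0.48495594, -0.90380236, -0.27725505]), 'ft_torque': array([-0.0117381 , -0.02891575, -0.00774117]), 'finger_force': 0.0, 'grip_width': 85.96943199842275}
top {'camera_matrix': array([[449.7796254 ,   0.        , 326.46498145],
       [  0.        , 449.7796254 , 193.91017612],
       [  0.        ,   0.        ,   1.        ]]), 'k1': 0.00843731357029605, 'rvec': array([ 2.08671251, -2.1453739 ,  0.17658415]), 'tvec': array([   6.96621953,  551.09166678, 1149.88118724])} [ 330.15888247  -27.18690307 1231.35424749] [[2226.2134 2210.8147 2195.5776 2169.6113]
 [1320.0251 1315.2838 1230.8782 1283.5382]
 [1671.6658 1263.2183 1246.571  1237.9376]
 [1662.444  1212.3538 1198.9999 1191.7275]]
side {'camera_matrix': array([[520.61064575,   0.        , 332.78687943],
       [  0.        , 520.61064575, 204.67254349],
       [  0.        ,   0.        ,   1.        ]]), 'k1': -0.04197806140666961, 'rvec': array([ 0.99951904, -2.53380235,  0.91614156]), 'tvec': array([ 389.94981257,  394.55824513, 1117.10135618])} [ -16.19315457  559.7482321  1114.48293101] [[1799.4426  2261.7268  3018.3198  1780.0529 ]
 [1984.6024  2554.294   2918.3828  1511.5671 ]
 [2194.4258  2478.1843  1466.5509  1429.1965 ]
 [2125.5999  1267.9985  1262.8794   907.53894]]
```

View pics/top0.png

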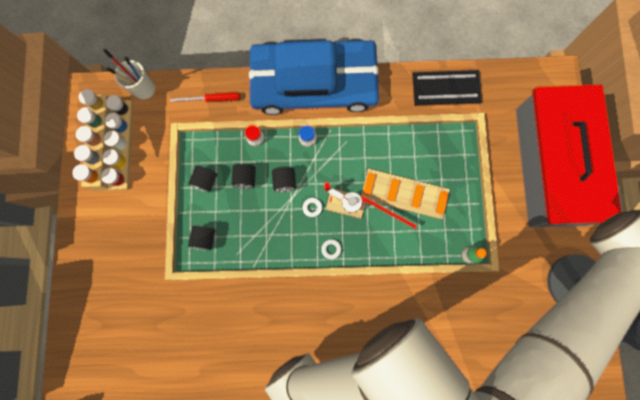

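View pics/side0.png

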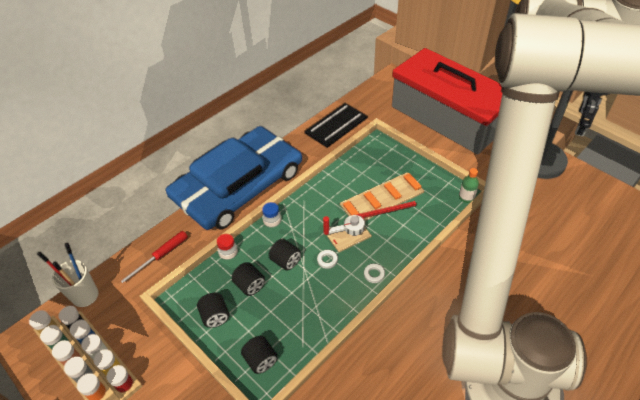

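Four black wheels (top view at (203,178), (243,175), (284,178), (201,237)). The white rings are tape. The rack runs (370,180)-(443,205), the collar is at (351,202), the red pin at (327,187), and the keeper arm points to (416,226). The glue is at (476,255) and the jars at (253,135) and (306,135).

```bash
cat > h.py <<'E'
from plant import status, optics, env
import cv2, numpy as np
def cam(n):
    c=optics.calibration(n); return np.array(c["camera_matrix"]),c["k1"],cv2.Rodrigues(np.array(c["rvec"],float))[0],np.array(c["tvec"],float).ravel()
def slopes(n,uv):
    K,k1,R,t=cam(n); D=np.array([k1,0,0,0,0])
    return cv2.undistortPoints(np.asarray(uv,float).reshape(-1,1,2),K,D).reshape(-1,2)
def cast(n,uv,z):
    K,k1,R,t=cam(n); s=slopes(n,uv); d=np.c_[s,np.ones(len(s))]@R; o=-R.T@t
    z=np.asarray(z,float); return o+d*((z-o[2])/d[:,2])[:,None]
def cloud(n,d):
    K,k1,R,t=cam(n); h,w=d.shape; v,u=np.mgrid[:h,:w]
    s=slopes(n,np.c_[u.ravel(),v.ravel()]); P=np.c_[s,np.ones(len(s))]*d.reshape(-1,1)
    return ((P-t)@R).reshape(h,w,3)
def comps(m,amin):
    k,l,st,ce=cv2.connectedComponentsWithStats(m.astype(np.uint8)); return [(l==i,st[i,4],ce[i]) for i in range(1,k) if st[i,4]>=amin]
def inside(X): return (X[...,0]>150)&(X[...,0]<900)&(X[...,1]>-480)&(X[...,1]<480)
def masks(p):
    h=cv2.cvtColor(p,cv2.COLOR_BGR2HSV).astype(int); H,S,V=h[...,0],h[...,1],h[...,2]
    return dict(red=((H<5)|(H>174))&(S>150)&(V>80),orange=(H>=8)&(H<17)&(S>200)&(V>170),black=(V<70)&(S<120))
def look(tag,names=("top","side")):
    out={}
    for n in names:
        p,d=optics.grab_frame(n); cv2.imwrite(f"pics/{n}{tag}.png",p); out[n]=(p,cloud(n,d))
    return out
E
python3 - <<'E'
from h import *
for n in("top","side"):
    p=cv2.imread(f"pics/{n}0.png"); X=cloud(n,np.load(f"{n}0.npy")); M=masks(p)
    print(n,"table z",np.median(X[200:210,200:280,2]) if n=="top" else np.median(X[300:310,300:320,2]))
    for k,a in(("orange",20),("red",20),("black",100)):
        for m,A,c in comps(M[k]&inside(X),a):
            Q=X[m]; z=np.percentile(Q[:,2],90)
            line=[k,A,c.round(),"medxyz",np.median(Q,0).round(),"z90",z.round()]
            if k=="orange": line+=["ray",cast(n,[c],[18])[0].round(1)]
            if k=="black":
                for zc in (48,55):
                    q=Q[Q[:,2]>zc]
                    if len(q)>30:
                        r=cv2.minAreaRect(q[:,:2].astype(np.float32)); line+=[np.round(r[0]),np.round(r[1]),round(r[2])]
            print(*line)
E
```

```text
top table z 0.34362496604662685
orange 113 [369. 184.] medxyz [ 582. -126.   18.] z90 21.0 ray [ 582.4 -126.6   18. ]
orange 91 [393. 190.] medxyz [ 560. -191.   18.] z90 21.0 ray [ 561.7 -191.1   18. ]
orange 99 [418. 195.] medxyz [ 547. -256.   18.] z90 22.0 ray [ 545.9 -256.5   18. ]
orange 142 [442. 202.] medxyz [ 526. -322.   18.] z90 21.0 ray [ 525.9 -321.7   18. ]
orange 55 [481. 252.] medxyz [ 384. -385.  109.] z90 113.0 ray [ 387.7 -413.8   18. ]
red 210 [222.  97.] medxyz [848. 284.  23.] z90 27.0
red 154 [252. 133.] medxyz [727. 191.  54.] z90 58.0
red 32 [327. 186.] medxyz [563. -11.  94.] z90 97.0
red 159 [387. 211.] medxyz [ 501. -168.   46.] z90 49.0
red 32 [610. 217.] medxyz [ 414. -461.  520.] z90 530.0
black 1378 [447.  90.] medxyz [ 855. -359.   12.] z90 15.0
black 177 [306.  92.] medxyz [820.  38. 101.] z90 106.0 [590. -19.] [508. 112.] 14 [590. -19.] [508. 112.] 14
black 462 [244. 174.] medxyz [610. 210.  58.] z90 64.0 [612. 218.] [56. 56.] 88 [611. 216.] [55. 51.] 0
black 465 [203. 177.] medxyz [605. 320.  59.] z90 64.0 [608. 327.] [54. 57.] 70 [609. 329.] [46. 
[... 1033 characters left out ...]
7.] [ 7. 52.] 3
black 275 [244. 179.] medxyz [820.  43.  98.] z90 107.0 [823.  41.] [117.  15.] 89 [823.  41.] [117.  15.] 89
black 142 [223. 218.] medxyz [800. 146.  41.] z90 61.0 [800. 141.] [11. 48.] 4 [800. 143.] [11. 42.] 4
black 549 [282. 252.] medxyz [596. 122.  58.] z90 65.0 [599. 113.] [59. 60.] 4 [599. 113.] [59. 51.] 5
black 642 [247. 275.] medxyz [612. 226.  58.] z90 65.0 [611. 221.] [55. 59.] 85 [611. 221.] [48. 59.] 82
black 779 [215. 304.] medxyz [608. 325.  56.] z90 64.0 [607. 333.] [59. 59.] 69 [607. 332.] [50. 58.] 70
black 970 [261. 349.] medxyz [447. 326.  55.] z90 64.0 [446. 332.] [57. 58.] 80 [446. 332.] [49. 58.] 82
black 300 [235. 380.] medxyz [452. 402.   1.] z90 4.0
```

```bash
cat >> h.py <<'E'
from scipy.optimize import least_squares
def wheels(o,zmin=40):
    """cylinder fit per wheel on the joint cloud of both views; zmin: lowest points used"""
    pts=[]
    for n,(p,X) in o.items():
        m=masks(p)["black"]&(X[...,0]>370)&(X[...,0]<790)&(X[...,1]>-450)&(X[...,1]<450)&(X[...,2]>zmin)&(X[...,2]<190)
        pts+=[X[m]]
    P=np.vstack(pts); g=np.zeros((500,1000),np.uint8); ij=np.c_[(P[:,0]-350),(P[:,1]+480)].astype(int)
    g[ij[:,0],ij[:,1]]=1; g=cv2.morphologyEx(g,cv2.MORPH_CLOSE,np.ones((9,9)))
    res=[]
    k,l=cv2.connectedComponents(g); lab=l[ij[:,0],ij[:,1]]
    for i in range(1,k):
        Q=P[lab==i]
        if len(Q)<250: continue
        zc=np.percentile(Q[:,2],97)-32; c=Q[:,:2].mean(0); best=None
        for y0 in np.arange(-1.5,1.5,.5):
            f=lambda q:np.hypot(-(Q[:,0]-q[0])*np.sin(q[2])+(Q[:,1]-q[1])*np.cos(q[2]),Q[:,2]-zc)-32
            r=least_squares(f,[*c,y0],loss="soft_l1",f_scale=2)
            if best is None or r.cost<best.cost: best=r
        q=best.x; a=np.array([np.cos(q[2]),np.sin(q[2])]); s=(Q[:,:2]-q[:2])@a; lo,hi=np.percentile(s,[2,98])
        q[:2]+=a*(lo+hi)/2; yaw=(q[2]+np.pi/2)%np.pi-np.pi/2
        res.append((q[0].round(1),q[1].round(1),round(zc,1),round(yaw,3),round(hi-lo),len(Q),round(best.cost/len(Q),2)))
    return res
def collar(o,tag=""):
    p,X=o["top"]; M=masks(p)["red"]; 
    m=M&(X[...,2]>28)&(X[...,2]<54)&(X[...,0]>300)&(X[...,0]<660)&(X[...,1]<60)
    v,u=np.nonzero(m); A=cast("top",np.c_[u,v],np.full(len(u),46.))[:,:2]
    l=cv2.fitLine(A.astype(np.float32),cv2.DIST_HUBER,0,.01,.01).ravel()
    m=M&(X[...,2]>80)&(X[...,2]<105)&(X[...,0]<680)
    v,u=np.nonzero(m); B=cast("top",np.c_[u,v],np.full(len(u),96.))[:,:2]
    return dict(arm=l.round(3),ext=(A.min(0).round(),A.max(0).round()),pin=B.mean(0).round(1),n=len(B))
E
python3 - <<'E'
from h import *
o=look("1")
for k in o:print(k,wheels({k:o[k]}))
print(wheels(o)); c=collar(o); print(c)
d=c["arm"][:2]; d=-d if d[1]>0 else d
print("pinaxis", c["pin"]+75*d)
for n in o:
    p,X=o[n]; M=masks(p)
    # rack base board / glue / jars
    h=cv2.cvtColor(p,cv2.COLOR_BGR2HSV); b=(h[...,0]>100)&(h[...,0]<125)&(h[...,1]>120)&(X[...,2]>40)&(X[...,2]<65)&inside(X)&(X[...,0]<780)
    print(n,"blue",np.median(X[b],0))
print(status.get_obs()["clock"])
E
```

```text
top [(np.float64(447.0), np.float64(331.3), np.float64(34.0), np.float64(-0.138), 52, 450, np.float64(2.6)), (np.float64(598.5), np.float64(109.3), np.float64(34.8), np.float64(0.059), 51, 419, np.float64(3.08)), (np.float64(608.9), np.float64(332.3), np.float64(34.0), np.float64(-0.34), 52, 420, np.float64(2.43)), (np.float64(611.4), np.float64(220.3), np.float64(34.8), np.float64(-0.034), 52, 428, np.float64(3.05))]
side [(np.float64(444.3), np.float64(331.3), np.float64(33.9), np.float64(-0.172), 55, 689, np.float64(2.39)), (np.float64(597.9), np.float64(109.1), np.float64(34.6), np.float64(0.071), 53, 474, np.float64(2.47)), (np.float64(605.9), np.float64(333.0), np.float64(34.5), np.float64(-0.362), 54, 593, np.float64(2.71)), (np.float64(610.5), np.float64(219.4), np.float64(34.7), np.float64(-0.081), 55, 510, np.float64(3.12))]
[(np.float64(445.0), np.float64(331.3), np.float64(33.9), np.float64(-0.158), 55, 1139, np.float64(2.45)), (np.float64(598.1), np.float64(109.1), np.float64(34.7), np.float64(0.066), 52, 893, np.float64(2.74)), (np.float64(606.9), np.float64(332.9), np.float64(34.2), np.float64(-0.352), 55, 1013, np.float64(2.53)), (np.float64(611.2), np.float64(219.8), np.float64(34.8), np.float64(-0.057), 54, 938, np.float64(3.16))]
{'arm': array([   0.508,    0.861,  500.079, -168.742], dtype=float32), 'ext': (array([ 457., -239.]), array([ 541., -103.])), 'pin': array([559.6, -36.5]), 'n': 23}
pinaxis [ 521.49999771 -101.07499695]
top blue [721.59574247  42.76632512  54.76753944]
side blue [718.78079295  46.79766811  55.24883228]
0.2
```

```bash
python3 - <<'E'
import cv2
p=cv2.imread("pics/top1.png")[160:260,290:460]; cv2.imwrite("pics/c1.png",cv2.resize(p,None,fx=4.5,fy=4.5,interpolation=cv2.INTER_CUBIC))
E
```

```text
(no output)
```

View pics/c1.png

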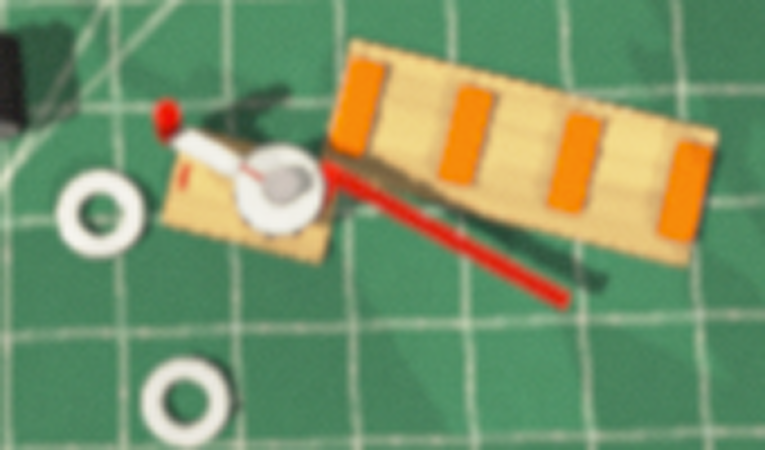

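Crop: pin top near (168,110), collar centre at (280,188), and the arm runs (335,175)-(565,298), slightly offset from the axis. It is partly open.

```bash
python3 - <<'E'
from h import *
f=lambda u,v:(290+(u+.5)/4.5-.5,160+(v+.5)/4.5-.5)
pin=cast("top",[f(168,110)],[96])[0]; ax=cast("top",[f(280,190)],[52])[0]; ax2=cast("top",[f(289,183)],[66])[0]
print(pin,ax,ax2,np.hypot(*(pin-ax)[:2]),np.arctan2(*(pin-ax)[1::-1]))
p=cv2.imread("pics/side1.png");X=cloud("side",np.load("side0.npy"));m=masks(p)["red"]&inside(X)
for mm,A,c in comps(m,20):
    if abs(c[0]-326)<5:
        v,u=np.nonzero(mm); print(u.min(),u.max(),v.min(),v.max()); k=v<v.min()+5; print(cast("side",[[u[k].mean(),v.min()+2.5]],[96]))
        Q=X[mm]; print(Q[:,:2].mean(0))
E
```

```text
[568.46888775 -10.9327197   96.        ] [527.49719152 -75.13644552  52.        ] [529.13993642 -79.96101358  66.        ] 76.16297198299497 1.0027956866037409
323 328 217 234
[[564.23118119  -5.9953034   96.        ]]
[563.77996585  -5.09752036]
```

Emit:
{"name": "jog_arm", "arguments": {
  "plan": [
    [23, 38, 0, 0.14],
    [46, 76, 0, 0.28],
    [69, 114, 0, 0.42],
    [92, 152, 0, 0.56],
    [115, 190, 0, 0.68]
  ],
  "jaw": 0,
  "force": 40
}}

```text
clock: 0.7
ee_pos: [337.3, -392.7, 231.2]
tcp_rot: [[-0.5, -0.866, 0.0], [-0.866, 0.5, 0.0], [-0.0, 0.0, -1.0]]
force: [1.2, -0.4, 0.1]
grip_width: 42.8
finger_force: 0.0
```

Emit:
{"name": "jog_arm", "arguments": {
  "plan": [
    [23, 38, 0, 0],
    [46, 76, 0, 0],
    [69, 114, 0, 0],
    [92, 152, 0, 0],
    [115, 190, 0, 0]
  ]
}}

```text
clock: 1.2
ee_pos: [452.4, -202.5, 231.4]
tcp_rot: [[-0.504, -0.864, 0.0], [-0.864, 0.504, 0.0], [-0.0, -0.0, -1.0]]
force: [0.1, -1.0, 0.2]
grip_width: 42.4
finger_force: 0.0
```

Emit:
{"name": "jog_arm", "arguments": {
  "plan": [
    [23, 38, 0, 0],
    [46, 76, 0, 0],
    [69, 114, 0, 0],
    [92, 152, 0, 0],
    [114, 194, 0, 0]
  ]
}}

```text
clock: 1.7
ee_pos: [566.4, -8.7, 231.3]
tcp_rot: [[-0.504, -0.864, -0.0], [-0.864, 0.504, -0.0], [0.0, 0.0, -1.0]]
force: [0.7, -1.0, -0.5]
grip_width: 43.0
finger_force: 0.0
```

Emit:
{"name": "jog_arm", "arguments": {
  "plan": [
    [0, 0, -40, 0],
    [0, 0, -80, 0],
    [0, 0, -110, 0],
    [0, 0, -110, 0]
  ]
}}

```text
clock: 2.1
ee_pos: [562.4, -10.7, 116.7]
tcp_rot: [[-0.504, -0.863, -0.011], [-0.863, 0.504, -0.002], [0.007, 0.008, -1.0]]
force: [-0.4, -0.2, 0.1]
grip_width: 42.7
finger_force: 0.0
```

```bash
python3 - <<'E'
from h import *
s=status.get_obs(); print(s["ee_pos"],np.arctan2(s["tcp_rot"][1,1],s["tcp_rot"][0,1]),s["grip_width"],s["qpos"],s["clock"])
p,d=optics.grab_frame("side"); cv2.imwrite("pics/c2.png",cv2.resize(p[140:290,240:440],None,fx=4,fy=4,interpolation=cv2.INTER_CUBIC))
E
```

```text
[562.40288303 -10.69666475 116.71132813] 2.612943295503541 42.7207192887868 [ 0.26840286  0.39380691 -0.29371242 -0.00147163 -0.89387067 -0.79609646] 2.1
```

View pics/c2.png

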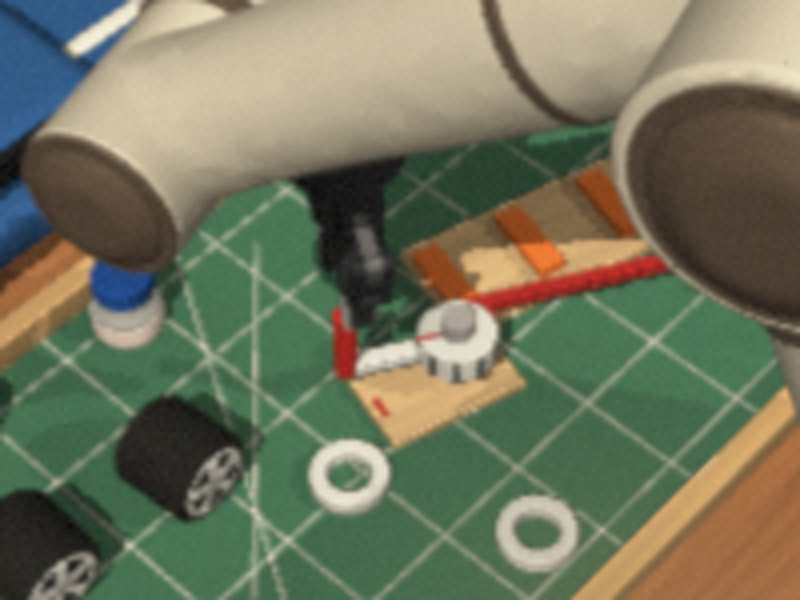

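Near finger tip is at about (368,318) in the crop, the pin top at (343,312). I'll check with projected points.

```bash
cat >> h.py <<'E'
def proj(n,P):
    K,k1,R,t=cam(n); return cv2.projectPoints(np.asarray(P,float).reshape(-1,1,3),R,t,K,np.array([k1,0,0,0.]))[0].reshape(-1,2).round(1)
E
python3 - <<'E'
from h import *
s=status.get_obs(); e=s["ee_pos"]; print(e, s["clock"])
y=s["tcp_rot"][:,1]
q=proj("side",[e,e+21*y,e-21*y,[566,-9,96],[566,-9,46]]); print((q-[240,140])*4)
E
```

```text
[564.68444618 -10.57545093 119.69094192] 2.15
[[346.8 289.6]
 [356.4 314.8]
 [337.6 264.4]
 [344.4 313.6]
 [346.4 362. ]]
```

Emit:
{"name": "jog_arm", "arguments": {
  "plan": [
    [1, 2, -20, 0],
    [1, 2, -40, 0],
    [1, 2, -54, 0],
    [1, 2, -54, 0]
  ]
}}

```text
clock: 2.55
ee_pos: [567.1, -8.4, 67.7]
tcp_rot: [[-0.504, -0.864, -0.0], [-0.864, 0.504, -0.0], [0.0, -0.0, -1.0]]
force: [-0.7, -0.3, 0.5]
grip_width: 42.8
finger_force: 0.0
```

Emit:
{"name": "jog_arm", "arguments": {
  "plan": [
    [0, 0, 0, 0],
    [0, 0, 0, 0],
    [0, 0, 0, 0],
    [0, 0, 0, 0],
    [0, 0, 0, 0]
  ],
  "jaw": -1,
  "force": 20
}}

```text
clock: 3.05
ee_pos: [568.3, -8.1, 69.4]
tcp_rot: [[-0.503, -0.864, 0.004], [-0.864, 0.503, 0.0], [-0.002, -0.003, -1.0]]
force: [-1.0, 1.4, 6.2]
grip_width: 15.0
finger_force: 22.1
```

Emit:
{"name": "jog_arm", "arguments": {
  "plan": [
    [7.1, -4.9, 0, -0.115],
    [13.6, -10.5, 0, -0.23],
    [19.5, -16.8, 0, -0.345],
    [24.5, -23.8, 0, -0.46],
    [28.8, -31.3, 0, -0.575]
  ]
}}

```text
clock: 3.55
ee_pos: [597.3, -40.1, 69.4]
tcp_rot: [[-0.894, -0.448, 0.004], [-0.448, 0.894, -0.001], [-0.003, -0.002, -1.0]]
force: [-0.9, -1.5, 6.3]
grip_width: 15.0
finger_force: 22.0
```

Emit:
{"name": "jog_arm", "arguments": {
  "plan": [
    [3.3, -8, 0, -0.115],
    [5.7, -16.3, 0, -0.23],
    [7.1, -24.8, 0, -0.345],
    [7.6, -33.4, 0, -0.46],
    [7.1, -42, 0, -0.575]
  ]
}}

```text
clock: 4.05
ee_pos: [604.7, -82.6, 69.4]
tcp_rot: [[-0.994, 0.11, 0.005], [0.11, 0.994, -0.001], [-0.005, -0.001, -1.0]]
force: [0.4, -1.4, 5.5]
grip_width: 15.0
finger_force: 21.9
```

Emit:
{"name": "jog_arm", "arguments": {
  "plan": [
    [0, 0, 0, 0],
    [0, 0, 0, 0]
  ]
}}

```text
clock: 4.25
ee_pos: [604.7, -82.6, 69.4]
tcp_rot: [[-0.995, 0.104, 0.005], [0.104, 0.995, -0.001], [-0.005, -0.001, -1.0]]
force: [1.2, -3.5, 6.0]
grip_width: 15.3
finger_force: 22.0
```

Emit:
{"name": "jog_arm", "arguments": {
  "plan": [
    [0, 0, 0, 0],
    [0, 0, 0, 0],
    [0, 0, 40, 0],
    [0, 0, 80, 0],
    [0, 0, 100, 0]
  ],
  "jaw": 0.2
}}

```text
clock: 4.75
ee_pos: [603.8, -81.2, 170.5]
tcp_rot: [[-0.994, 0.106, 0.004], [0.106, 0.994, 0.0], [-0.004, 0.0, -1.0]]
force: [-0.0, -0.4, 0.3]
grip_width: 51.3
finger_force: 0.0
```

Emit:
{"name": "jog_arm", "arguments": {
  "plan": [
    [0, 15, 0, 0.145],
    [0, 30, 0, 0.29],
    [0, 45, 0, 0.435],
    [0, 60, 0, 0.58],
    [0, 75, 0, 0.725]
  ],
  "jaw": 1
}}

```text
clock: 5.25
ee_pos: [601.9, -5.6, 166.6]
tcp_rot: [[-0.811, -0.585, -0.002], [-0.585, 0.811, 0.0], [0.001, 0.001, -1.0]]
force: [0.4, -0.5, -1.3]
grip_width: 85.4
finger_force: 0.0
```

Emit:
{"name": "jog_arm", "arguments": {
  "plan": [
    [0, 20, 0, 0.145],
    [-2, 40, 0, 0.29],
    [-4, 60, 0, 0.435],
    [-6, 80, 0, 0.58],
    [-7, 95, 0, 0.725]
  ]
}}

```text
clock: 5.75
ee_pos: [594.8, 89.8, 166.6]
tcp_rot: [[-0.219, -0.976, -0.002], [-0.976, 0.219, -0.0], [0.0, 0.002, -1.0]]
force: [0.0, 0.0, -0.6]
grip_width: 85.7
finger_force: 0.0
```

Emit:
{"name": "jog_arm", "arguments": {
  "plan": [
    [0, 12, 0, 0.145],
    [0, 22, 0, 0.29],
    [0, 22, 0, 0.291],
    [0, 22, 0, 0.291]
  ]
}}

```text
clock: 6.15
ee_pos: [595.2, 110.5, 166.7]
tcp_rot: [[0.061, -0.998, -0.001], [-0.998, -0.061, -0.0], [0.0, 0.001, -1.0]]
force: [-0.0, -0.0, -0.4]
grip_width: 85.7
finger_force: 0.0
```

```bash
cat >> h.py <<'E'
def st():
    s=status.get_obs(); print(s["clock"],s["ee_pos"].round(1),"head",round(float(np.arctan2(s["tcp_rot"][1,1],s["tcp_rot"][0,1])),3),s["qpos"].round(2),s["grip_width"].round(1),round(float(s["finger_force"]),1))
E
python3 - <<'E'
from h import *
st(); o=look("3"); print(*wheels(o),sep="\n"); print(collar(o))
E
```

```text
Traceback (most recent call last):
  File "h.py", line 60, in st
    s=status.get_obs(); print(s["clock"],s["ee_pos"].round(1),"head",round(float(np.arctan2(s["tcp_rot"][1,1],s["tcp_rot"][0,1])),3),s["qpos"].round(2),s["grip_width"].round(1),round(float(s["finger_force"]),1))
                                                                                                                                                        ^^^^^^^^^^^^^^^^^^^^^
AttributeError: 'float' object has no attribute 'round'
```

Emit:
{"name": "jog_arm", "arguments": {
  "plan": [
    [3, -1, -40, 0],
    [3, -1, -80, 0],
    [3, -1, -120, 0],
    [3, -1, -145, 0],
    [3, -1, -156, 0]
  ]
}}

```text
clock: 6.65
ee_pos: [596.8, 108.0, 8.2]
tcp_rot: [[0.06, -0.998, -0.005], [-0.998, -0.06, -0.002], [0.002, 0.006, -1.0]]
force: [-0.5, -0.3, -0.8]
grip_width: 85.5
finger_force: 0.0
```

Emit:
{"name": "jog_arm", "arguments": {
  "plan": [
    [0, 0, 0, 0],
    [0, 0, 0, 0],
    [0, 0, 0, 0],
    [0, 0, 0, 0],
    [0, 0, 0, 0]
  ],
  "jaw": -1,
  "force": 50
}}

```text
clock: 7.15
ee_pos: [599.5, 109.8, 12.8]
tcp_rot: [[0.063, -0.998, 0.002], [-0.998, -0.063, 0.001], [-0.001, -0.002, -1.0]]
force: [-0.8, 0.6, 3.0]
grip_width: 57.6
finger_force: 53.7
```

Emit:
{"name": "jog_arm", "arguments": {
  "plan": [
    [0, 0, 30, 0],
    [0, 0, 70, 0],
    [0, 0, 110, 0],
    [0, 0, 150, 0],
    [0, 0, 160, 0]
  ]
}}

```text
clock: 7.65
ee_pos: [601.2, 110.2, 177.2]
tcp_rot: [[0.064, -0.998, 0.01], [-0.998, -0.064, 0.003], [-0.003, -0.01, -1.0]]
force: [0.7, -0.4, -0.2]
grip_width: 57.2
finger_force: 54.1
```

```bash
sed -i 's/s\["grip_width"\].round(1)/round(float(s["grip_width"]),1)/' h.py
python3 - <<'E'
from h import *
st(); o=look("3"); print(*wheels(o),sep="\n"); print(collar(o))
E
```

```text
7.65 [601.2 110.2 177.2] head -3.078 [ 0.45  0.4  -0.11  0.   -1.05 -0.38] 57.2 54.1
(np.float64(444.4), np.float64(331.4), np.float64(33.7), np.float64(-0.166), 55, 693, np.float64(2.35))
(np.float64(606.0), np.float64(333.3), np.float64(34.1), np.float64(-0.364), 54, 722, np.float64(2.27))
(np.float64(611.2), np.float64(219.8), np.float64(34.7), np.float64(-0.058), 54, 941, np.float64(3.13))
{'arm': array([ 9.9400e-01, -1.0700e-01,  4.3021e+02, -8.8690e+01], dtype=float32), 'ext': (array([ 354., -102.]), array([509., -77.])), 'pin': array([ 593.6, -105.3]), 'n': 22}
```

View pics/top3.png

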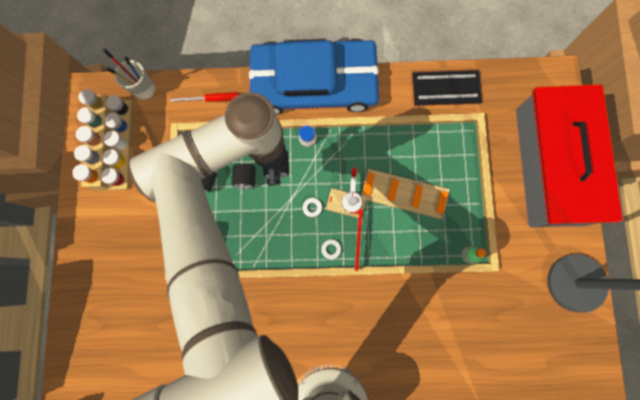

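Emit:
{"name": "jog_arm", "arguments": {
  "plan": [
    [-6, -40, 0, -0.07],
    [-12, -80, 0, -0.14],
    [-19, -120, 0, -0.21],
    [-25, -160, 0, -0.28],
    [-32, -200, 0, -0.343]
  ]
}}

```text
clock: 8.25
ee_pos: [564.8, -91.9, 168.6]
tcp_rot: [[-0.279, -0.96, -0.005], [-0.96, 0.279, 0.0], [0.001, 0.005, -1.0]]
force: [1.1, -0.3, -1.7]
grip_width: 57.6
finger_force: 54.1
```

Emit:
{"name": "jog_arm", "arguments": {
  "plan": [
    [-6, -40, 0, 0],
    [-12, -80, 0, 0],
    [-18, -120, 0, 0],
    [-25, -160, 0, 0],
    [-31, -199, 0, 0]
  ]
}}

```text
clock: 8.75
ee_pos: [533.8, -290.6, 168.4]
tcp_rot: [[-0.277, -0.961, -0.005], [-0.961, 0.277, 0.002], [-0.001, 0.005, -1.0]]
force: [0.9, -0.8, -1.9]
grip_width: 57.4
finger_force: 56.9
```

Emit:
{"name": "jog_arm", "arguments": {
  "plan": [
    [0, 0, 0, 0],
    [0, 0, -35, 0],
    [0, 0, -70, 0],
    [0, 0, -100, 0],
    [0, 0, -100, 0]
  ]
}}

```text
clock: 9.25
ee_pos: [530.9, -287.4, 64.7]
tcp_rot: [[-0.278, -0.961, -0.014], [-0.961, 0.278, 0.005], [-0.001, 0.014, -1.0]]
force: [-0.8, 0.5, -2.4]
grip_width: 57.4
finger_force: 57.2
```

```bash

python3 - <<'E'
from h import *
st(); o=look("4"); print(*wheels(o),sep="\n")
M=masks(o["top"][0])["orange"]&inside(o["top"][1])
for m,A,c in comps(M,20): print(A,c.round(),cast("top",[c],[18])[0].round(1))
q=proj("side",[[535,-289,40]]);print(q)
E
```

```text
9.25 [ 530.9 -287.4   64.7] head 2.86 [-0.23  0.52 -0.24 -0.   -0.83 -0.05] 57.4 57.2
(np.float64(445.0), np.float64(331.7), np.float64(34.0), np.float64(-0.163), 55, 1150, np.float64(2.56))
(np.float64(541.5), np.float64(-256.2), np.float64(145.4), np.float64(-0.211), 123, 995, np.float64(17.37))
(np.float64(606.8), np.float64(333.1), np.float64(34.1), np.float64(-0.362), 56, 1018, np.float64(2.48))
(np.float64(611.0), np.float64(220.0), np.float64(34.3), np.float64(-0.052), 54, 945, np.float64(2.65))
143 [417. 196.] [ 545.2 -256.1   18. ]
70 [481. 253.] [ 386.1 -413.3   18. ]
[[403.6 179.4]]
```

Emit:
{"name": "jog_arm", "arguments": {
  "plan": [
    [0, 0, -20, 0],
    [0, 0, -40, 0],
    [0, 0, -51, 0],
    [0, 0, -51, 0],
    [0, 0, -51, 0]
  ]
}}

```text
clock: 9.85
ee_pos: [536.9, -289.7, 21.6]
tcp_rot: [[-0.276, -0.961, 0.002], [-0.961, 0.276, -0.001], [0.0, -0.003, -1.0]]
force: [0.9, 0.2, -1.1]
grip_width: 57.4
finger_force: 57.4
```

Emit:
{"name": "jog_arm", "arguments": {
  "plan": [
    [0, 0, 0, 0],
    [0, 0, 0, 0],
    [0, 0, 0, 0],
    [0, 0, 0, 0]
  ],
  "jaw": 0.8
}}

```text
clock: 10.25
ee_pos: [535.9, -289.8, 20.6]
tcp_rot: [[-0.276, -0.961, 0.001], [-0.961, 0.276, -0.0], [0.0, -0.001, -1.0]]
force: [-0.4, 0.9, -0.3]
grip_width: 76.9
finger_force: 0.0
```

Emit:
{"name": "jog_arm", "arguments": {
  "plan": [
    [0, 0, 20, 0],
    [0, 0, 60, 0],
    [0, 0, 100, 0],
    [0, 0, 140, 0],
    [0, 0, 150, 0]
  ]
}}

```text
clock: 10.75
ee_pos: [538.2, -290.7, 176.1]
tcp_rot: [[-0.276, -0.961, 0.009], [-0.961, 0.276, -0.004], [0.001, -0.01, -1.0]]
force: [0.8, -0.3, -0.0]
grip_width: 76.6
finger_force: 0.0
```

Emit:
{"name": "jog_arm", "arguments": {
  "plan": [
    [9, 45, 0, 0],
    [18, 90, 0, 0],
    [27, 135, 0, 0],
    [36, 180, 0, 0],
    [42, 225, 0, 0]
  ]
}}

```text
clock: 11.25
ee_pos: [577.7, -62.9, 169.8]
tcp_rot: [[-0.277, -0.961, -0.001], [-0.961, 0.277, -0.0], [0.0, 0.0, -1.0]]
force: [0.5, 0.3, -0.4]
grip_width: 77.2
finger_force: 0.0
```

Emit:
{"name": "jog_arm", "arguments": {
  "plan": [
    [7, 45, 0, 0.06],
    [14, 90, 0, 0.12],
    [21, 135, 0, 0.18],
    [28, 180, 0, 0.224],
    [34, 225, 0, 0.224]
  ],
  "jaw": 1
}}

```text
clock: 11.75
ee_pos: [611.4, 162.2, 169.7]
tcp_rot: [[-0.055, -0.998, -0.001], [-0.998, 0.055, -0.0], [0.0, 0.001, -1.0]]
force: [1.2, 0.0, 0.4]
grip_width: 85.3
finger_force: 0.0
```

```bash

python3 - <<'E'
from h import *
st(); o=look("5"); print(*wheels(o),sep="\n")
M=masks(o["top"][0])["orange"]&inside(o["top"][1])
for m,A,c in comps(M,20): print(A,c.round(),cast("top",[c],[18])[0].round(1))
E
```

```text
11.75 [611.4 162.2 169.7] head 3.086 [ 0.51  0.44 -0.06 -0.   -1.07 -0.57] 85.3 0.0
(np.float64(445.0), np.float64(331.6), np.float64(34.1), np.float64(-0.142), 56, 862, np.float64(2.57))
(np.float64(537.5), np.float64(-289.2), np.float64(42.2), np.float64(-0.274), 55, 466, np.float64(2.96))
(np.float64(606.5), np.float64(333.1), np.float64(34.4), np.float64(-0.363), 56, 1011, np.float64(2.61))
(np.float64(610.5), np.float64(218.4), np.float64(34.5), np.float64(-0.067), 54, 662, np.float64(2.92))
117 [369. 184.] [ 582.2 -125.    18. ]
113 [393. 190.] [ 563.8 -190.8   18. ]
51 [481. 252.] [ 387.7 -414.7   18. ]
```

View pics/top5.png

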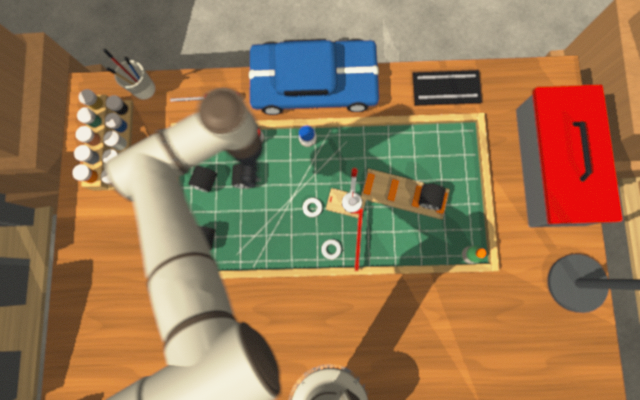

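Emit:
{"name": "jog_arm", "arguments": {
  "plan": [
    [0, 40, 0, 0],
    [0, 57, -10, 0],
    [0, 57, -50, 0],
    [0, 57, -90, 0],
    [0, 57, -120, 0]
  ]
}}

```text
clock: 12.35
ee_pos: [610.0, 216.2, 47.0]
tcp_rot: [[-0.057, -0.998, -0.004], [-0.998, 0.057, -0.002], [0.002, 0.004, -1.0]]
force: [0.4, 0.2, -0.8]
grip_width: 85.5
finger_force: 0.0
```

Emit:
{"name": "jog_arm", "arguments": {
  "plan": [
    [0, 0, -25, 0],
    [0, 0, -40, 0],
    [0, 0, -40, 0]
  ]
}}

```text
clock: 12.65
ee_pos: [610.0, 215.9, 7.4]
tcp_rot: [[-0.057, -0.998, -0.005], [-0.998, 0.057, -0.003], [0.003, 0.005, -1.0]]
force: [-0.4, 0.1, -0.1]
grip_width: 85.7
finger_force: 0.0
```

Emit:
{"name": "jog_arm", "arguments": {
  "plan": [
    [0, 0, 0, 0],
    [0, 0, 0, 0],
    [0, 0, 0, 0],
    [0, 0, 0, 0],
    [0, 0, 0, 0]
  ],
  "jaw": -1,
  "force": 50
}}

```text
clock: 13.15
ee_pos: [612.8, 218.0, 12.2]
tcp_rot: [[-0.055, -0.998, 0.003], [-0.998, 0.055, 0.001], [-0.002, -0.003, -1.0]]
force: [-1.3, -0.8, 5.9]
grip_width: 57.6
finger_force: 53.7
```

Emit:
{"name": "jog_arm", "arguments": {
  "plan": [
    [0, 0, 30, 0],
    [0, 0, 70, 0],
    [0, 0, 110, 0],
    [0, 0, 150, 0],
    [0, 0, 160, 0]
  ]
}}

```text
clock: 13.65
ee_pos: [613.8, 218.4, 176.1]
tcp_rot: [[-0.055, -0.998, 0.009], [-0.998, 0.055, 0.004], [-0.005, -0.008, -1.0]]
force: [0.6, 0.3, 0.1]
grip_width: 57.7
finger_force: 53.7
```

Emit:
{"name": "jog_arm", "arguments": {
  "plan": [
    [-5, -40, 0, -0.06],
    [-10, -80, 0, -0.12],
    [-15, -120, 0, -0.18],
    [-20, -160, 0, -0.224],
    [-25, -200, 0, -0.224]
  ]
}}

```text
clock: 14.15
ee_pos: [585.5, 15.9, 169.4]
tcp_rot: [[-0.277, -0.961, -0.002], [-0.961, 0.277, 0.0], [0.0, 0.002, -1.0]]
force: [1.2, 0.1, -0.5]
grip_width: 57.7
finger_force: 53.7
```

Emit:
{"name": "jog_arm", "arguments": {
  "plan": [
    [-6, -45, 0, 0],
    [-12, -90, 0, 0],
    [-18, -135, 0, 0],
    [-24, -180, 0, 0],
    [-31, -220, 0, 0]
  ]
}}

```text
clock: 14.65
ee_pos: [554.5, -204.3, 169.4]
tcp_rot: [[-0.277, -0.961, -0.002], [-0.961, 0.277, 0.001], [-0.0, 0.002, -1.0]]
force: [0.4, -0.0, -1.1]
grip_width: 57.8
finger_force: 53.7
```

Emit:
{"name": "jog_arm", "arguments": {
  "plan": [
    [0, -22, 0, 0],
    [0, -22, -30, 0],
    [0, -22, -60, 0],
    [0, -22, -80, 0],
    [0, -22, -80, 0]
  ]
}}

```text
clock: 15.15
ee_pos: [552.5, -224.0, 86.2]
tcp_rot: [[-0.278, -0.961, -0.009], [-0.961, 0.278, 0.002], [0.0, 0.009, -1.0]]
force: [0.4, 0.8, -0.2]
grip_width: 57.1
finger_force: 53.7
```

```bash

python3 - <<'E'
from h import *
st()
E
```

```text
15.15 [ 552.5 -224.    86.2] head 2.86 [-0.11  0.48 -0.24 -0.   -0.86 -0.17] 57.1 53.7
```

Emit:
{"name": "jog_arm", "arguments": {
  "plan": [
    [1, 1, -20, 0],
    [1, 1, -40, 0],
    [1, 1, -60, 0],
    [1, 1, -69, 0],
    [1, 1, -69, 0]
  ]
}}

```text
clock: 15.65
ee_pos: [556.9, -223.6, 21.4]
tcp_rot: [[-0.276, -0.961, -0.0], [-0.961, 0.276, -0.0], [0.0, 0.0, -1.0]]
force: [0.3, -0.9, -1.0]
grip_width: 57.7
finger_force: 53.8
```

Emit:
{"name": "jog_arm", "arguments": {
  "plan": [
    [0, 0, 0, 0],
    [0, 0, 0, 0],
    [0, 0, 0, 0],
    [0, 0, 0, 0]
  ],
  "jaw": 0.8
}}

```text
clock: 16.05
ee_pos: [557.0, -223.6, 21.9]
tcp_rot: [[-0.276, -0.961, 0.001], [-0.961, 0.276, -0.0], [-0.0, -0.001, -1.0]]
force: [0.2, 0.1, -1.1]
grip_width: 76.6
finger_force: 0.0
```

Emit:
{"name": "jog_arm", "arguments": {
  "plan": [
    [0, 0, 20, 0],
    [0, 0, 60, 0],
    [0, 0, 100, 0],
    [0, 0, 140, 0],
    [0, 0, 150, 0]
  ]
}}

```text
clock: 16.55
ee_pos: [559.3, -224.4, 177.2]
tcp_rot: [[-0.275, -0.961, 0.01], [-0.961, 0.275, -0.003], [-0.0, -0.01, -1.0]]
force: [1.4, -0.6, -0.5]
grip_width: 76.9
finger_force: 0.0
```

Emit:
{"name": "jog_arm", "arguments": {
  "plan": [
    [5, 45, 0, 0],
    [10, 90, 0, 0],
    [15, 135, 0, 0],
    [20, 180, 0, 0],
    [25, 225, 0, 0]
  ]
}}

```text
clock: 17.05
ee_pos: [581.3, 3.1, 171.0]
tcp_rot: [[-0.277, -0.961, -0.001], [-0.961, 0.277, 0.0], [0.0, 0.001, -1.0]]
force: [0.9, -0.5, -0.1]
grip_width: 77.0
finger_force: 0.0
```

Emit:
{"name": "jog_arm", "arguments": {
  "plan": [
    [5, 45, 0, -0.04],
    [10, 90, 0, -0.08],
    [15, 135, 0, -0.08],
    [20, 180, 0, -0.08],
    [25, 225, 0, -0.08]
  ],
  "jaw": 1
}}

```text
clock: 17.55
ee_pos: [606.3, 228.2, 170.9]
tcp_rot: [[-0.352, -0.936, -0.001], [-0.936, 0.352, -0.0], [0.001, 0.001, -1.0]]
force: [1.0, 0.3, -0.2]
grip_width: 85.6
finger_force: 0.0
```

```bash

python3 - <<'E'
from h import *
st(); o=look("6"); print(*wheels(o,60),sep="\n");print(*wheels(o),sep="\n")
E
```

```text
17.55 [606.3 228.2 170.9] head 2.782 [ 0.61  0.47 -0.02 -0.   -1.09 -0.97] 85.6 0.0
(np.float64(443.5), np.float64(326.6), np.float64(35.0), np.float64(-0.264), 53, 532, np.float64(3.16))
(np.float64(539.0), np.float64(-289.6), np.float64(42.7), np.float64(-0.29), 53, 387, np.float64(2.88))
(np.float64(559.0), np.float64(-224.4), np.float64(42.5), np.float64(-0.235), 54, 391, np.float64(3.09))
(np.float64(604.5), np.float64(327.3), np.float64(35.3), np.float64(-0.389), 53, 434, np.float64(3.04))
(np.float64(445.1), np.float64(331.4), np.float64(34.2), np.float64(-0.151), 56, 1136, np.float64(2.68))
(np.float64(538.8), np.float64(-289.8), np.float64(42.4), np.float64(-0.284), 53, 454, np.float64(2.44))
(np.float64(558.8), np.float64(-224.4), np.float64(42.4), np.float64(-0.252), 54, 448, np.float64(2.92))
(np.float64(606.1), np.float64(332.6), np.float64(34.4), np.float64(-0.375), 54, 825, np.float64(2.85))
```

Emit:
{"name": "jog_arm", "arguments": {
  "plan": [
    [0, 45, 0, 0],
    [0, 90, 0, 0],
    [0, 105, -30, 0],
    [0, 105, -70, 0],
    [0, 105, -110, 0]
  ]
}}

```text
clock: 18.15
ee_pos: [606.3, 331.8, 60.0]
tcp_rot: [[-0.352, -0.936, 0.0], [-0.936, 0.352, 0.001], [-0.001, -0.0, -1.0]]
force: [0.3, 0.5, -0.1]
grip_width: 85.3
finger_force: 0.0
```

Emit:
{"name": "jog_arm", "arguments": {
  "plan": [
    [0, 0, -30, 0],
    [0, 0, -51, 0],
    [0, 0, -51, 0]
  ]
}}

```text
clock: 18.45
ee_pos: [604.2, 328.9, 5.8]
tcp_rot: [[-0.353, -0.935, -0.007], [-0.935, 0.353, -0.005], [0.008, 0.005, -1.0]]
force: [-2.0, 0.4, -1.2]
grip_width: 85.3
finger_force: 0.0
```

Emit:
{"name": "jog_arm", "arguments": {
  "plan": [
    [0, 0, 0, 0],
    [0, 0, 0, 0],
    [0, 0, 0, 0],
    [0, 0, 0, 0],
    [0, 0, 0, 0]
  ],
  "jaw": -1,
  "force": 50
}}

```text
clock: 18.95
ee_pos: [607.7, 332.1, 12.4]
tcp_rot: [[-0.352, -0.936, 0.003], [-0.936, 0.352, 0.002], [-0.003, -0.002, -1.0]]
force: [-0.1, -0.2, 5.1]
grip_width: 57.6
finger_force: 54.1
```

Emit:
{"name": "jog_arm", "arguments": {
  "plan": [
    [0, 0, 30, 0],
    [0, 0, 70, 0],
    [0, 0, 110, 0],
    [0, 0, 150, 0],
    [0, 0, 160, 0]
  ]
}}

```text
clock: 19.45
ee_pos: [608.6, 332.6, 176.2]
tcp_rot: [[-0.352, -0.936, 0.008], [-0.936, 0.352, 0.005], [-0.008, -0.005, -1.0]]
force: [0.3, 0.4, 0.3]
grip_width: 57.6
finger_force: 53.9
```

Emit:
{"name": "jog_arm", "arguments": {
  "plan": [
    [-3, -45, 0, 0.04],
    [-6, -90, 0, 0.078],
    [-9, -135, 0, 0.078],
    [-12, -180, 0, 0.078],
    [-15, -225, 0, 0.078]
  ]
}}

```text
clock: 19.95
ee_pos: [590.4, 104.6, 169.1]
tcp_rot: [[-0.278, -0.961, -0.002], [-0.961, 0.278, -0.0], [0.001, 0.002, -1.0]]
force: [1.2, -0.5, -0.7]
grip_width: 57.3
finger_force: 53.9
```

Emit:
{"name": "jog_arm", "arguments": {
  "plan": [
    [-3, -45, 0, 0],
    [-6, -90, 0, 0],
    [-9, -135, 0, 0],
    [-12, -180, 0, 0],
    [-15, -225, 0, 0]
  ]
}}

```text
clock: 20.45
ee_pos: [575.5, -120.1, 169.2]
tcp_rot: [[-0.278, -0.96, -0.002], [-0.96, 0.278, 0.001], [-0.0, 0.002, -1.0]]
force: [1.2, 0.1, -2.0]
grip_width: 57.6
finger_force: 53.9
```

Emit:
{"name": "jog_arm", "arguments": {
  "plan": [
    [-2, -42, 0, 0],
    [-2, -42, -30, 0],
    [-2, -42, -60, 0],
    [-2, -42, -80, 0],
    [-2, -42, -80, 0]
  ]
}}

```text
clock: 20.95
ee_pos: [571.2, -160.4, 86.0]
tcp_rot: [[-0.28, -0.96, -0.009], [-0.96, 0.28, 0.001], [0.001, 0.009, -1.0]]
force: [-0.6, 1.1, -0.7]
grip_width: 57.6
finger_force: 53.9
```

```bash

python3 - <<'E'
from h import *
st()
E
```

```text
20.95 [ 571.2 -160.4   86. ] head 2.858 [-0.    0.47 -0.25 -0.   -0.86 -0.28] 57.6 53.9
```

Emit:
{"name": "jog_arm", "arguments": {
  "plan": [
    [2, 2, -20, 0],
    [2, 2, -40, 0],
    [2, 2, -60, 0],
    [2, 2, -69, 0],
    [2, 2, -69, 0]
  ]
}}

```text
clock: 21.45
ee_pos: [576.9, -158.5, 21.5]
tcp_rot: [[-0.278, -0.961, -0.0], [-0.961, 0.278, -0.0], [0.0, 0.0, -1.0]]
force: [0.4, 0.5, -1.7]
grip_width: 57.2
finger_force: 54.1
```

Emit:
{"name": "jog_arm", "arguments": {
  "plan": [
    [0, 0, 0, 0],
    [0, 0, 0, 0],
    [0, 0, 0, 0],
    [0, 0, 0, 0]
  ],
  "jaw": 0.8
}}

```text
clock: 21.85
ee_pos: [577.1, -158.6, 21.9]
tcp_rot: [[-0.278, -0.961, 0.001], [-0.961, 0.278, -0.0], [-0.0, -0.001, -1.0]]
force: [-0.7, -0.1, 0.7]
grip_width: 76.6
finger_force: 0.0
```

Emit:
{"name": "jog_arm", "arguments": {
  "plan": [
    [0, 0, 20, 0],
    [0, 0, 60, 0],
    [0, 0, 100, 0],
    [0, 0, 140, 0],
    [0, 0, 150, 0]
  ]
}}

```text
clock: 22.35
ee_pos: [579.4, -159.1, 177.2]
tcp_rot: [[-0.277, -0.961, 0.01], [-0.961, 0.277, -0.002], [-0.001, -0.01, -1.0]]
force: [0.6, -0.6, 0.3]
grip_width: 76.8
finger_force: 0.0
```

Emit:
{"name": "jog_arm", "arguments": {
  "plan": [
    [-12, 45, 0, 0.06],
    [-24, 90, 0, 0.12],
    [-36, 135, 0, 0.14],
    [-48, 180, 0, 0.14],
    [-60, 225, 0, 0.14]
  ]
}}

```text
clock: 22.85
ee_pos: [515.7, 67.9, 171.1]
tcp_rot: [[-0.142, -0.99, -0.0], [-0.99, 0.142, 0.0], [-0.0, 0.0, -1.0]]
force: [1.5, 0.2, 0.6]
grip_width: 76.8
finger_force: 0.0
```

Emit:
{"name": "jog_arm", "arguments": {
  "plan": [
    [-12, 40, 0, 0],
    [-24, 80, 0, 0],
    [-36, 120, 0, 0],
    [-48, 160, 0, 0],
    [-60, 200, 0, 0]
  ],
  "jaw": 1
}}

```text
clock: 23.35
ee_pos: [455.7, 267.8, 171.1]
tcp_rot: [[-0.141, -0.99, -0.0], [-0.99, 0.141, -0.0], [0.0, 0.0, -1.0]]
force: [0.5, -0.2, -1.0]
grip_width: 85.4
finger_force: 0.0
```

```bash

python3 - <<'E'
from h import *
st(); o=look("7"); print(*wheels(o,60),sep="\n");print(*wheels(o),sep="\n")
E
```

```text
23.35 [455.7 267.8 171.1] head 3.0 [ 0.84  0.28 -0.32 -0.   -0.98 -0.98] 85.4 0.0
(np.float64(538.8), np.float64(-288.6), np.float64(43.2), np.float64(-0.326), 51, 609, np.float64(2.99))
(np.float64(559.5), np.float64(-223.7), np.float64(42.8), np.float64(-0.29), 53, 645, np.float64(2.87))
(np.float64(577.7), np.float64(-158.1), np.float64(43.2), np.float64(-0.3), 55, 674, np.float64(3.35))
(np.float64(443.3), np.float64(331.5), np.float64(33.7), np.float64(-0.171), 55, 594, np.float64(2.01))
(np.float64(559.6), np.float64(-218.3), np.float64(42.8), np.float64(1.278), 186, 2373, np.float64(8.91))
```

View pics/top7.png

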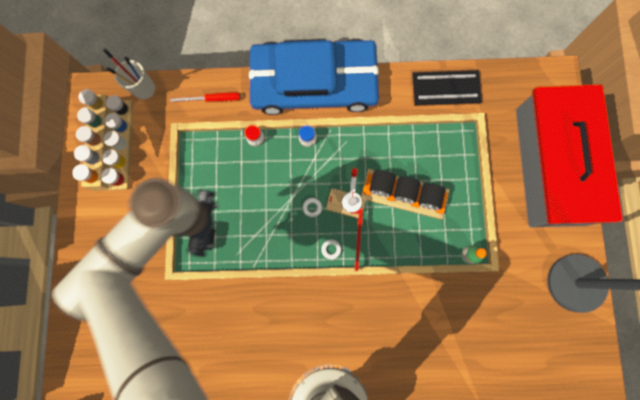

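Emit:
{"name": "jog_arm", "arguments": {
  "plan": [
    [-6, 35, 0, -0.02],
    [-11, 63, 0, -0.02],
    [-11, 63, -40, -0.02],
    [-11, 63, -80, -0.02],
    [-11, 63, -110, -0.02]
  ]
}}

```text
clock: 23.95
ee_pos: [444.8, 328.2, 58.9]
tcp_rot: [[-0.162, -0.987, -0.002], [-0.987, 0.162, -0.002], [0.002, 0.002, -1.0]]
force: [0.6, -0.3, -0.5]
grip_width: 85.2
finger_force: 0.0
```

Emit:
{"name": "jog_arm", "arguments": {
  "plan": [
    [0, 0, -30, 0],
    [0, 0, -51, 0],
    [0, 0, -51, 0]
  ]
}}

```text
clock: 24.25
ee_pos: [444.1, 326.8, 7.1]
tcp_rot: [[-0.163, -0.987, -0.005], [-0.987, 0.163, -0.006], [0.007, 0.004, -1.0]]
force: [0.0, 0.2, 0.3]
grip_width: 85.2
finger_force: 0.0
```

Emit:
{"name": "jog_arm", "arguments": {
  "plan": [
    [0, 0, 0, 0],
    [0, 0, 0, 0],
    [0, 0, 0, 0],
    [0, 0, 0, 0],
    [0, 0, 0, 0]
  ],
  "jaw": -1,
  "force": 50
}}

```text
clock: 24.75
ee_pos: [446.5, 330.2, 11.8]
tcp_rot: [[-0.161, -0.987, 0.002], [-0.987, 0.161, 0.002], [-0.002, -0.002, -1.0]]
force: [-0.6, -0.4, 6.1]
grip_width: 57.4
finger_force: 53.9
```

Emit:
{"name": "jog_arm", "arguments": {
  "plan": [
    [0, 0, 30, 0],
    [0, 0, 70, 0],
    [0, 0, 110, 0],
    [0, 0, 150, 0],
    [0, 0, 160, 0]
  ]
}}

```text
clock: 25.25
ee_pos: [447.3, 331.1, 175.3]
tcp_rot: [[-0.161, -0.987, 0.006], [-0.987, 0.161, 0.007], [-0.008, -0.005, -1.0]]
force: [0.3, 0.6, -1.2]
grip_width: 57.6
finger_force: 54.2
```

Emit:
{"name": "jog_arm", "arguments": {
  "plan": [
    [7, -42, 0, -0.04],
    [14, -84, 0, -0.08],
    [21, -126, 0, -0.12],
    [28, -168, 0, -0.12],
    [35, -210, 0, -0.12]
  ]
}}

```text
clock: 25.75
ee_pos: [479.7, 117.5, 169.4]
tcp_rot: [[-0.278, -0.961, -0.002], [-0.961, 0.278, -0.0], [0.001, 0.002, -1.0]]
force: [1.3, 0.1, -1.3]
grip_width: 57.4
finger_force: 54.2
```

Emit:
{"name": "jog_arm", "arguments": {
  "plan": [
    [7, -42, 0, 0],
    [14, -84, 0, 0],
    [21, -126, 0, 0],
    [28, -168, 0, 0],
    [35, -210, 0, 0]
  ]
}}

```text
clock: 26.25
ee_pos: [514.8, -92.2, 169.3]
tcp_rot: [[-0.279, -0.96, -0.002], [-0.96, 0.279, 0.001], [0.0, 0.002, -1.0]]
force: [1.7, 0.8, -0.5]
grip_width: 58.0
finger_force: 54.2
```

Emit:
{"name": "jog_arm", "arguments": {
  "plan": [
    [8, -42, 0, 0],
    [16, -84, 0, 0],
    [24, -126, 0, 0],
    [32, -167, 0, 0],
    [32, -167, 0, 0]
  ]
}}

```text
clock: 26.75
ee_pos: [547.3, -261.5, 168.3]
tcp_rot: [[-0.284, -0.959, -0.002], [-0.959, 0.284, 0.0], [0.0, 0.002, -1.0]]
force: [-1.4, 1.0, -1.8]
grip_width: 57.7
finger_force: 54.2
```

```bash

python3 - <<'E'
from h import *
st(); o=look("8"); print(*wheels(o,60),sep="\n")
E
```

```text
26.75 [ 547.3 -261.5  168.3] head 2.854 [-0.18  0.4  -0.13  0.   -1.04 -0.11] 57.7 54.2
(np.float64(537.9), np.float64(-282.0), np.float64(132.2), np.float64(-0.285), 55, 340, np.float64(61.61))
(np.float64(558.7), np.float64(-220.0), np.float64(153.1), np.float64(-0.312), 56, 712, np.float64(96.32))
(np.float64(575.9), np.float64(-157.9), np.float64(43.5), np.float64(-0.285), 53, 297, np.float64(3.08))
```

Emit:
{"name": "jog_arm", "arguments": {
  "plan": [
    [0, 2, -30, 0],
    [0, 2, -60, 0],
    [0, 2, -80, 0],
    [0, 2, -80, 0],
    [0, 2, -80, 0]
  ]
}}

```text
clock: 27.35
ee_pos: [547.8, -254.7, 90.6]
tcp_rot: [[-0.277, -0.961, -0.0], [-0.961, 0.277, -0.0], [0.0, 0.0, -1.0]]
force: [0.6, 0.6, -1.3]
grip_width: 57.3
finger_force: 54.2
```

Emit:
{"name": "jog_arm", "arguments": {
  "plan": [
    [0, 0, 0, 0],
    [0, 0, 0, 0],
    [0, 0, 0, 0]
  ]
}}

```text
clock: 27.65
ee_pos: [548.3, -255.6, 91.5]
tcp_rot: [[-0.278, -0.961, 0.002], [-0.961, 0.278, -0.0], [-0.0, -0.002, -1.0]]
force: [0.2, -0.3, -1.5]
grip_width: 57.6
finger_force: 54.2
```

Emit:
{"name": "jog_arm", "arguments": {
  "plan": [
    [-1, -1, -6, 0],
    [-1, -1, -11, 0],
    [-1, -1, -15, 0],
    [-1, -1, -16, 0],
    [-1, -1, -16, 0]
  ]
}}

```text
clock: 28.15
ee_pos: [546.7, -256.6, 74.1]
tcp_rot: [[-0.278, -0.961, -0.0], [-0.961, 0.278, 0.0], [0.0, 0.0, -1.0]]
force: [0.4, -0.2, -1.4]
grip_width: 57.4
finger_force: 54.4
```

Emit:
{"name": "jog_arm", "arguments": {
  "plan": [
    [0, 0, 0, 0],
    [0, 0, 0, 0]
  ]
}}

```text
clock: 28.35
ee_pos: [546.7, -256.6, 74.2]
tcp_rot: [[-0.278, -0.96, 0.0], [-0.96, 0.278, 0.0], [-0.0, -0.0, -1.0]]
force: [0.4, -1.2, -1.1]
grip_width: 57.6
finger_force: 54.4
```

```bash

python3 - <<'E'
from h import *
st(); p,d=optics.grab_frame("side"); cv2.imwrite("pics/c9.png",cv2.resize(p[120:270,300:500],None,fx=4,fy=4,interpolation=cv2.INTER_CUBIC))
E
```

```text
28.35 [ 546.7 -256.6   74.2] head 2.86 [-0.17  0.5  -0.24 -0.   -0.83 -0.11] 57.6 54.4
```

View pics/c9.png

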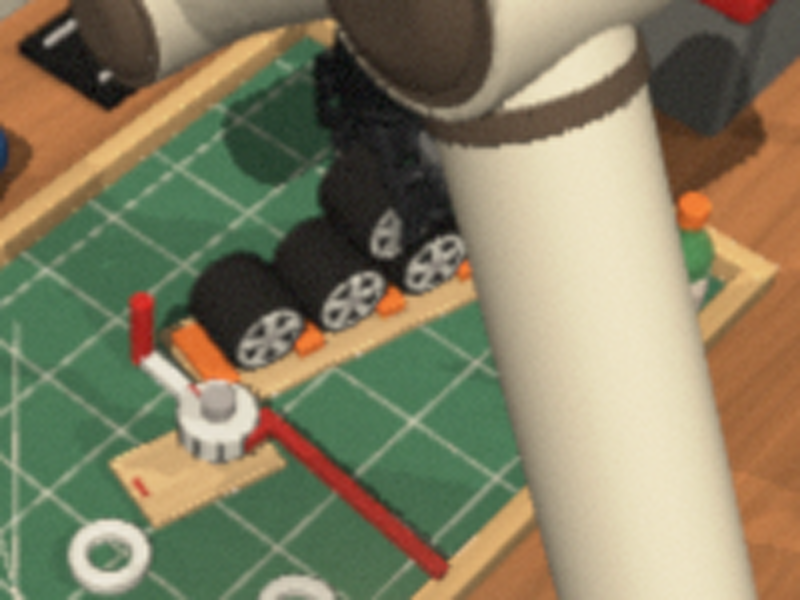

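The wheel is over the gap between the two far bottom wheels, all aligned. Lower slightly and release.

Emit:
{"name": "jog_arm", "arguments": {
  "plan": [
    [0, 0, -1, 0],
    [0, 0, -1.5, 0],
    [0, 0, -1.5, 0]
  ]
}}

```text
clock: 28.7
ee_pos: [546.9, -256.5, 73.9]
tcp_rot: [[-0.278, -0.961, 0.0], [-0.961, 0.278, -0.0], [0.0, -0.001, -1.0]]
force: [-2.3, 1.7, 4.8]
grip_width: 57.5
finger_force: 54.9
```

Emit:
{"name": "jog_arm", "arguments": {
  "plan": [
    [0, 0, 0, 0],
    [0, 0, 0, 0],
    [0, 0, 0, 0],
    [0, 0, 0, 0],
    [0, 0, 0, 0]
  ],
  "jaw": 0.8
}}

```text
clock: 29.2
ee_pos: [546.7, -256.6, 72.6]
tcp_rot: [[-0.278, -0.961, -0.0], [-0.961, 0.278, 0.0], [0.0, 0.0, -1.0]]
force: [-0.3, 0.4, -0.9]
grip_width: 76.6
finger_force: 0.0
```

Emit:
{"name": "jog_arm", "arguments": {
  "plan": [
    [0, 0, 15, 0],
    [0, 0, 45, 0],
    [0, 0, 80, 0],
    [0, 0, 115, 0],
    [0, 0, 120, 0]
  ]
}}

```text
clock: 29.7
ee_pos: [549.3, -257.6, 198.2]
tcp_rot: [[-0.277, -0.961, 0.009], [-0.961, 0.277, -0.003], [0.001, -0.01, -1.0]]
force: [-0.8, -1.0, 0.2]
grip_width: 77.0
finger_force: 0.0
```

Emit:
{"name": "jog_arm", "arguments": {
  "plan": [
    [9, 40, 0, -0.14],
    [18, 80, 0, -0.28],
    [27, 120, 0, -0.42],
    [36, 150, 0, -0.56],
    [45, 165, 0, -0.7]
  ],
  "jaw": 0.2
}}

```text
clock: 30.2
ee_pos: [591.7, -89.1, 192.3]
tcp_rot: [[-0.834, -0.552, -0.001], [-0.552, 0.834, 0.0], [0.0, 0.001, -1.0]]
force: [0.5, -0.3, -0.9]
grip_width: 51.1
finger_force: 0.0
```

Emit:
{"name": "jog_arm", "arguments": {
  "plan": [
    [3, 3, 0, -0.14],
    [6, 5, 0, -0.28],
    [9, 7, 0, -0.42],
    [12, 9, 0, -0.56],
    [12, 9, 0, -0.7]
  ]
}}

```text
clock: 30.7
ee_pos: [603.7, -82.3, 191.9]
tcp_rot: [[-0.993, 0.116, -0.001], [0.116, 0.993, 0.0], [0.001, -0.0, -1.0]]
force: [-0.0, -0.5, 0.1]
grip_width: 50.9
finger_force: 0.0
```

```bash

python3 - <<'E'
from h import *
st(); o=look("9"); p,X=o["top"]
for n in o:
  p,X=o[n]; m=masks(p)["black"]&(X[...,2]>78)&(X[...,2]<140)&(X[...,0]>480)&(X[...,0]<620)&(X[...,1]<-190)&(X[...,1]>-320)
  Q=X[m]; print(n,len(Q),np.median(Q,0),np.percentile(Q,[3,97],axis=0))
cv2.imwrite("pics/c10.png",cv2.resize(o["side"][0][120:270,300:500],None,fx=4,fy=4,interpolation=cv2.INTER_CUBIC))
E
```

```text
30.7 [603.7 -82.3 191.9] head 1.454 [ 0.13  0.39 -0.09 -0.   -1.09 -1.82] 50.9 0.0
top 554 [ 548.85540577 -252.37874716  121.20735348] [[ 519.57820681 -283.66581388   99.80962893]
 [ 576.45934142 -223.27542453  127.83742488]]
side 335 [ 553.60516504 -232.40322146  116.22769308] [[ 526.31420363 -262.11680896   85.6726275 ]
 [ 579.64973943 -218.65526699  128.32077843]]
```

View pics/c10.png

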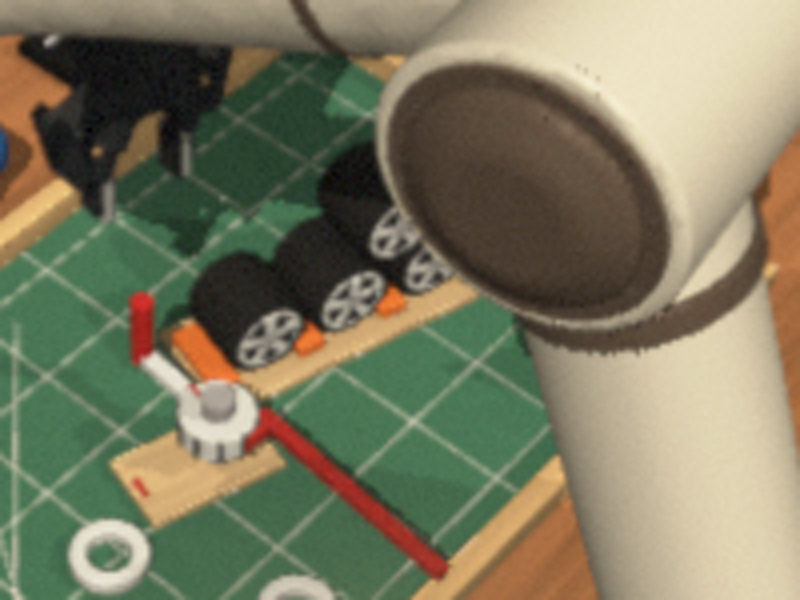

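The wheel sits saddled in the gap above the two far bottom wheels. Next: grip the pin and close the collar.

Emit:
{"name": "jog_arm", "arguments": {
  "plan": [
    [1, 0, -40, 0],
    [1, 0, -80, 0],
    [1, 0, -110, 0],
    [1, 0, -124, 0],
    [1, 0, -124, 0]
  ],
  "jaw": 0
}}

```text
clock: 31.3
ee_pos: [603.3, -82.8, 66.6]
tcp_rot: [[-0.994, 0.11, -0.005], [0.11, 0.994, -0.0], [0.005, -0.001, -1.0]]
force: [-0.6, 0.4, 0.2]
grip_width: 42.9
finger_force: 0.0
```

Emit:
{"name": "jog_arm", "arguments": {
  "plan": [
    [0, 0, 0, 0],
    [0, 0, 0, 0],
    [0, 0, 0, 0],
    [0, 0, 0, 0],
    [0, 0, 0, 0]
  ],
  "jaw": -1,
  "force": 20
}}

```text
clock: 31.8
ee_pos: [606.2, -82.6, 70.8]
tcp_rot: [[-0.994, 0.11, 0.004], [0.11, 0.994, -0.0], [-0.004, 0.0, -1.0]]
force: [0.2, -0.3, 6.3]
grip_width: 15.1
finger_force: 22.3
```

Emit:
{"name": "jog_arm", "arguments": {
  "plan": [
    [0.6, 9, 0, 0.12],
    [0.2, 18, 0, 0.24],
    [-1.3, 26.8, 0, 0.36],
    [-3.9, 35.4, 0, 0.48],
    [-7.5, 43.7, 0, 0.6]
  ]
}}

```text
clock: 32.3
ee_pos: [598.1, -38.2, 70.7]
tcp_rot: [[-0.881, -0.474, 0.003], [-0.474, 0.881, 0.001], [-0.003, -0.001, -1.0]]
force: [-2.0, 0.7, 7.6]
grip_width: 15.1
finger_force: 22.5
```

Emit:
{"name": "jog_arm", "arguments": {
  "plan": [
    [-4.5, 7.8, 0, 0.12],
    [-9.9, 14.9, 0, 0.24],
    [-16.2, 21.4, 0, 0.36],
    [-23.2, 27.1, 0, 0.48],
    [-30.8, 31.8, 0, 0.6]
  ]
}}

```text
clock: 32.8
ee_pos: [567.8, -6.1, 70.7]
tcp_rot: [[-0.459, -0.888, 0.004], [-0.888, 0.459, 0.001], [-0.003, -0.003, -1.0]]
force: [0.1, 3.0, 6.3]
grip_width: 15.3
finger_force: 22.5
```

Emit:
{"name": "jog_arm", "arguments": {
  "plan": [
    [-5.4, 2.8, 0, 0.08],
    [-10.3, 4.7, 0, 0.15],
    [-13.8, 5.9, 0, 0.2],
    [-16, 6.6, 0, 0.23],
    [-16, 6.6, 0, 0.23]
  ]
}}

```text
clock: 33.3
ee_pos: [552.0, 0.9, 70.7]
tcp_rot: [[-0.248, -0.969, 0.005], [-0.969, 0.248, 0.002], [-0.003, -0.004, -1.0]]
force: [0.6, 4.5, 6.0]
grip_width: 15.2
finger_force: 22.5
```

```bash

python3 - <<'E'
from h import *
st(); print(status.get_obs()["force"]); o=look("10"); print(collar(o))
E
```

```text
33.3 [552.    0.9  70.7] head 2.891 [ 0.3   0.43 -0.38 -0.   -0.76 -0.55] 15.2 22.5
[0.62900342 4.51894433 5.96096377]
{'arm': array([ 3.08000e-01,  9.51000e-01,  5.21401e+02, -1.73645e+02],
      dtype=float32), 'ext': (array([ 496., -249.]), array([ 546., -100.])), 'pin': array([ 450.7, -611.7]), 'n': 1}
```

Emit:
{"name": "jog_arm", "arguments": {
  "plan": [
    [-2, 0.3, 0, 0.025],
    [-4, 0.5, 0, 0.05],
    [-4, 0.5, 0, 0.05]
  ]
}}

```text
clock: 33.7
ee_pos: [549.5, 1.5, 70.7]
tcp_rot: [[-0.199, -0.98, 0.008], [-0.98, 0.199, 0.002], [-0.004, -0.007, -1.0]]
force: [3.4, 4.0, 4.8]
grip_width: 15.0
finger_force: 22.4
```

Emit:
{"name": "jog_arm", "arguments": {
  "plan": [
    [-2, 0.3, 0, 0.02],
    [-3, 0.4, 0, 0.04],
    [-3, 0.4, 0, 0.04]
  ]
}}

```text
clock: 34.0
ee_pos: [549.2, 1.3, 70.8]
tcp_rot: [[-0.159, -0.987, 0.013], [-0.987, 0.159, 0.002], [-0.004, -0.013, -1.0]]
force: [10.0, -1.1, -1.5]
grip_width: 15.1
finger_force: 22.3
```

Stop reached: the tool stalled and x force rose to 10 N. Release with a small back-off first, rise, then look.

Emit:
{"name": "jog_arm", "arguments": {
  "plan": [
    [4, -0.5, 0, 0],
    [4, -0.5, 0, 0]
  ]
}}

```text
clock: 34.2
ee_pos: [549.8, 1.1, 70.7]
tcp_rot: [[-0.161, -0.987, 0.005], [-0.987, 0.161, 0.002], [-0.003, -0.005, -1.0]]
force: [0.4, 4.8, 8.7]
grip_width: 14.9
finger_force: 22.6
```

Emit:
{"name": "jog_arm", "arguments": {
  "plan": [
    [0, 0, 0, 0],
    [0, 0, 0, 0],
    [0, 0, 0, 0],
    [0, 0, 0, 0]
  ],
  "jaw": 0
}}

```text
clock: 34.6
ee_pos: [546.8, -0.4, 68.3]
tcp_rot: [[-0.162, -0.987, -0.001], [-0.987, 0.162, -0.0], [0.001, 0.001, -1.0]]
force: [-0.0, 0.9, -1.1]
grip_width: 42.7
finger_force: 0.0
```

Emit:
{"name": "jog_arm", "arguments": {
  "plan": [
    [0, 0, 30, 0],
    [0, 0, 70, 0],
    [0, 0, 110, 0],
    [0, 0, 150, 0],
    [0, 0, 180, 0]
  ]
}}

```text
clock: 35.1
ee_pos: [547.6, -0.3, 251.5]
tcp_rot: [[-0.161, -0.987, 0.002], [-0.987, 0.161, 0.0], [-0.001, -0.002, -1.0]]
force: [0.6, -0.5, -0.2]
grip_width: 42.9
finger_force: 0.0
```

Emit:
{"name": "jog_arm", "arguments": {
  "plan": [
    [-10, 45, 0, 0],
    [-20, 90, 0, 0],
    [-30, 135, 0, 0],
    [-40, 180, 0, 0],
    [-50, 225, 0, 0]
  ]
}}

```text
clock: 35.6
ee_pos: [496.5, 226.2, 248.7]
tcp_rot: [[-0.162, -0.987, -0.0], [-0.987, 0.162, -0.0], [0.0, 0.0, -1.0]]
force: [0.1, 0.3, 0.3]
grip_width: 42.3
finger_force: 0.0
```

Emit:
{"name": "jog_arm", "arguments": {
  "plan": [
    [-10, 45, 0, 0],
    [-20, 90, 0, 0],
    [-20, 90, 0, 0],
    [-20, 90, 0, 0]
  ]
}}

```text
clock: 36.0
ee_pos: [476.7, 315.5, 248.1]
tcp_rot: [[-0.159, -0.987, -0.001], [-0.987, 0.159, -0.001], [0.002, 0.001, -1.0]]
force: [0.5, -0.3, -0.3]
grip_width: 42.8
finger_force: 0.0
```

```bash

python3 - <<'E'
from h import *
st(); o=look("11"); print(collar(o))
p,X=o["top"]; a=cv2.resize(p[150:270,290:500],(800,457),interpolation=cv2.INTER_CUBIC); cv2.imwrite("pics/c11.png",a)
for n in o:
  p,X=o[n]; m=masks(p)["black"]&(X[...,2]>100)&(X[...,2]<140)&(X[...,0]>480)&(X[...,0]<620)&(X[...,1]<-100)&(X[...,1]>-340)
  r=cv2.minAreaRect(X[m][:,:2].astype(np.float32)); print(n,m.sum(),r,np.percentile(X[m][:,2],97))
E
```

```text
36.0 [476.7 315.5 248.1] head 2.981 [ 0.87  0.28 -0.1  -0.   -1.19 -1.03] 42.8 0.0
{'arm': array([ 2.84000e-01,  9.59000e-01,  5.24100e+02, -1.73094e+02],
      dtype=float32), 'ext': (array([ 501., -250.]), array([552., -98.])), 'pin': array([547.6,  -3.4]), 'n': 23}
top 517 ((548.8209838867188, -255.6414337158203), (62.02244186401367, 56.79754638671875), 72.97502136230469) 128.26811587618897
side 279 ((552.7142333984375, -250.15792846679688), (57.84376907348633, 50.366188049316406), 75.94146728515625) 128.86260921165146
```

View pics/c11.png

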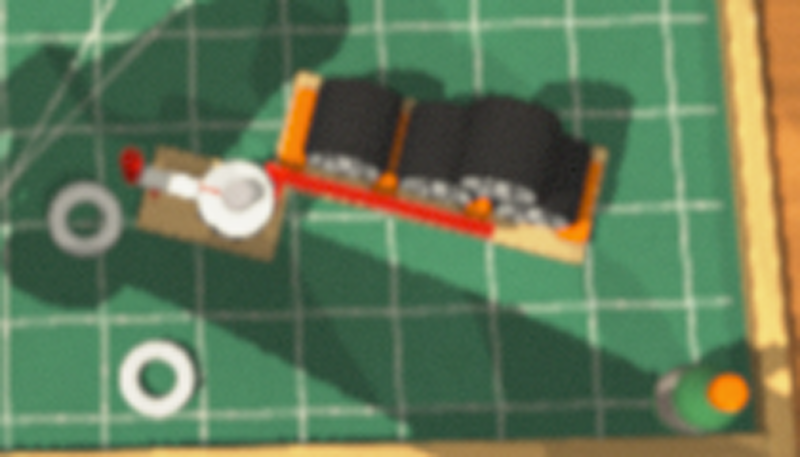

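The pyramid stands, and the red arm (270,178)-(490,232) lies parallel along the row. It is locked. Handing in.

```bash
python3 -c "
from plant import env
print(env.job_done())"
```

```text
the job is handed in; nothing more can be done
None
```

I handed the job in at about 36 s: the four wheels on the bench are stacked on the rack (three in the grooves, one saddled above), the collar is turned to its locked stop and the jars and glue bottle were not touched; the hand-in gave no verdict back.

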